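# Load the detector and hold its cover over the standoffs

## Robot

A 6-joint arm with a two-finger parallel gripper is mounted at the origin on the work surface. World frame = base frame: x ahead of the robot, y to its left, z up, the work surface at z = 0. Lengths are in mm, angles in rad, forces in N, time in s.
With the tool pointing down it reaches from about 400 to 825 mm from the base axis. Payload 7 kg.
Tool frame: the origin (TCP) lies at the very end of the fingers, on their centre line; the grasp point (between the pads) lies 19 mm behind it; z points along the fingers, y is the line along which they close (so a half turn about z gives the same grasp; the last joint's range is limited). The gripper opens to 88 mm and grips with 3 to 60 N. Pads are 19 mm wide; open, the fingers measure 130 mm over their backs; the gripper's body (78 mm by 193 mm) begins 47 mm behind the grasp point.
Start: joints at [-0.882, 0.359, 0.012, 0, -1.224, -0.288], TCP at [263.327, -621.494, 226.561] pointing down, gripper open.
Joint ranges: [-3.07, 3.07], [-1.43, 2.12], [-1.02, 1.25], [-3.03, 1.67], [-3.05, -0], [-3.03, 3.03]. Speed limits (rad/s): [2.39, 2.39, 3.01, 3.14, 3.14, 3.14].

## Interface

Orientations are given as a unit quaternion [x, y, z, w].
In Python, from plant import bot gives the robot as it stands. Calls block until the motion is done:
- bot.move_ptp(position, orientation): joint-space move of the TCP to a pose.
- bot.line_to(position, velocity=150, ori=None): straight line of the TCP; ori=None keeps the orientation; velocity is the mean speed in mm/s.
- bot.move_joints(angles): joint-space move.
- bot.move_gripper(opening, force=None): finger opening in mm; force is the grip in N (None keeps the last); returns when the fingers have stopped.
- bot.pause(seconds).
- bot.solve_ik(position, orientation): joint angles nearest the present ones, or None.
- bot.read_state(): the state.
- bot.camera(name): name is "scene" or "top" or "wrist"; returns the picture (384x512x3 uint8, red, green, blue); there is no depth.
- bot.get_calibration(name): a dict with "fx", "fy", "cx", "cy" (pixels), "view" (4x4, takes a point from world to camera coordinates); the wrist camera has in their place "T_tool_cam" (4x4, takes a point from camera to tool coordinates, whose origin is the TCP and whose axes are the flange's). Camera axes: x right, y up, looking along -z (the intrinsics and any distortion apply to the point x, -y, -z); pixel columns grow to the right and rows downward; lengths in mm; the calibration is good to about 2 mm. A picture is of the moment at which its call begins: read the wrist's pose just before it. get_calibration takes no time and is no camera call.
A pose or a line that the arm cannot do raises bot.Unreachable and nothing moves.
- bot.close_job(): hands the job in; it is judged then, once.
The state is a dict: "t": time; "joint_pos": joint angles; "qvel": joint speeds; "tau": joint torques, N m; "tcp_pos": TCP position; "eef_rot": TCP orientation; "contact_force": force on the tool from outside, world axes, zero at the start; "moment": the same for the moment, N m; "width": finger opening in mm; "finger_force": force on a finger pad.
Only numpy, scipy, OpenCV 4.12 (cv2) and the standard library are available. Lean on these libraries where they do the work, as an engineer would, in place of code of your own. Each camera call takes 0.05 s, during which the arm holds its last target. There are 200 camera calls.

## Task

Set the black detector module fully home in the recess of the blue chassis and let go of it. Then pick up the aluminium cover plate by its fin and hold it level and still about 1 cm above the four brass standoffs, never touching them, so that every threaded hole shows whole through a hole of the plate and a colleague can start the screws: finish while still holding the plate there. Drop nothing and leave the other things on the table where they are.

Things in the scene. Friction and masses are not known exactly. Their poses are not given: they have to be found in the camera images.
- chassis: Blue instrument chassis, fixed to the table: (all sizes in mm) a deck 150 (x) x 120 (y) x 30 high with a rectangular recess 50 x 40, 12 deep, in the middle of its top (long side along x) and four brass standoffs, 16 diameter, standing 40 above the deck (tops 70 above the table) at x +-60, y +-45, each with a threaded hole 6 diameter in its top. Origin: centre of the underside, z up.
- nest (a point): Centre of the recess floor, 18 mm above the chassis underside; axes as the chassis.
- module: Loose detector module (sizes in mm): black block 46 (x) x 36 (y) x 40 high with a yellow band and a round amber window on top, about 0.12 kg. Fits the recess with 2 play on each side, either way round, and then stands 28 above the deck. Origin: centre of the underside, z up.
- cover: Loose aluminium cover plate lying flat (sizes in mm), 150 (x) x 120 (y) x 4 thick, about 0.26 kg, four through holes 14 diameter at x +-60, y +-45, and in the middle of its top an upright black grip fin 50 (x) x 14 (y) x 38 high (top 42 above the underside). It fits either way round. Origin: centre of the underside, z up, balanced under the fin.
- thread0 (a point): Mouth of the threaded hole in the chassis standoff, far left (+x,+y) in the chassis frame.
- hole0 (a point): Centre of the cover plate's hole at its underside, far left (+x,+y) in the cover frame.
- thread1 (a point): Mouth of the threaded hole in the chassis standoff, far right (+x,-y) in the chassis frame.
- hole1 (a point): Centre of the cover plate's hole at its underside, far right (+x,-y) in the cover frame.
- thread2 (a point): Mouth of the threaded hole in the chassis standoff, near right (-x,-y) in the chassis frame.
- hole2 (a point): Centre of the cover plate's hole at its underside, near right (-x,-y) in the cover frame.
- thread3 (a point): Mouth of the threaded hole in the chassis standoff, near left (-x,+y) in the chassis frame.
- hole3 (a point): Centre of the cover plate's hole at its underside, near left (-x,+y) in the cover frame.
- screw_dish: Bystander: round steel dish of screws, 70 across, 22 high (mm); origin under its centre.
- matchbox: Bystander: yellow and orange matchbox 53 x 36 x 15 mm; origin under its centre.
- marker_tent: Bystander: yellow and white folded marker, 70 wide, 56 high (mm); origin under its centre.
- screwdriver: Bystander: screwdriver lying on the table, about 200 mm long.
- tape_roll: Bystander: white tape roll 80 across, 20 high (mm); origin under its centre.
- wrench: Bystander: steel wrench lying on the table, about 180 mm long.
Mind the look-alikes: they are no part of the job. There is more than one size of the cover; the job needs the smaller.

How it is judged (in metres and radians):
On the way:
1. the module is fully home in the recess and let go (horizontal distance between module and nest below 0.004 m and z of module in the frame of chassis below 0.0205 m and angle between module's own z axis and vertical below 0.06 rad and contact force between the fingers and module below 0.05 N and linear speed of module below 0.02 m/s), for 0.2 s.
At the end, for the whole second after the job is handed in: Module on the recess floor (within 2.5 mm, 4 mm sideways, tilt < 0.06 rad), let go. Plate held still by the fingers alone, tilt < 0.06 rad, underside 3 to 20 mm above the standoff tops, all four holes within 4 mm horizontally of the threaded holes, either way round (horizontal distance between module and nest below 0.004 m and z of module in the frame of chassis below 0.0205 m and angle between each of module, cover's own z axis and vertical below 0.06 rad and contact force between each of the fingers, cover and module below 0.05 N and ((horizontal distance between hole0 and thread0 below 0.004 m and horizontal distance between hole1 and thread1 below 0.004 m and horizontal distance between hole2 and thread2 below 0.004 m and horizontal distance between hole3 and thread3 below 0.004 m) or (horizontal distance between hole0 and thread2 below 0.004 m and horizontal distance between hole1 and thread3 below 0.004 m and horizontal distance between hole2 and thread0 below 0.004 m and horizontal distance between hole3 and thread1 below 0.004 m)) and z of cover in the frame of chassis between 0.073 and 0.09 m and contact force between the fingers and cover above 1 N and contact force between cover and chassis below 0.05 N and linear speed of cover below 0.015 m/s and angular speed of cover below 0.1 rad/s); the arm keeps its last pose, push and grip.
It fails at once if the plate touched the chassis or its standoffs (contact force between cover and chassis above 0.5 N).
It fails at once if the module was dropped (linear speed of module above 0.6 m/s and contact force between the fingers and module below 0.05 N).
It fails at once if the plate was dropped (linear speed of cover above 0.6 m/s and contact force between the fingers and cover below 0.05 N).
It fails at once if a bystander was pushed more than 30 mm (distance of any of screw_dish, matchbox, marker_tent, screwdriver, tape_roll, wrench from where it was at the start of the episode above 0.03 m).
It also fails if it takes over 64 s, if anything falls off the work surface, if the arm or the gripper's body presses on something with over 40 N, if the wrist force passes 120 N, or if a joint passes its speed limit or range.

## Working session

There is one attempt and no reset: what is moved stays moved. The work goes in short steps, each a Python script; the robot and the scene stay as the last script left them, time stands still between calls to the robot, and variables do not carry over. Pictures are saved under pics/ and viewed, at most 10 in all, crops included, and the job is handed in when it is done.

```bash
mkdir -p pics; ls; python3 - <<'E'
from plant import bot
import cv2,numpy as np
np.set_printoptions(precision=3,suppress=True)
for n in("top","scene"):
    cv2.imwrite(f"pics/{n}0.png",bot.camera(n)[:,:,::-1])
for n in("top","scene","wrist"): print(n,bot.get_calibration(n))
print(bot.read_state())
E
```

```text
pics
top {'fx': 420.47412887963725, 'fy': 420.47412887963725, 'cx': 250.98927039188578, 'cy': 191.9210188479719, 'view': array([[    0.003,    -1.   ,    -0.009,    -1.283],
       [    0.996,     0.002,     0.089,  -495.386],
       [   -0.089,    -0.009,     0.996, -1543.927],
       [    0.   ,     0.   ,     0.   ,     1.   ]])}
scene {'fx': 362.614830684884, 'fy': 362.614830684884, 'cx': 257.4772314095116, 'cy': 189.90665543857764, 'view': array([[   -0.356,     0.934,    -0.024,   197.041],
       [   -0.491,    -0.165,     0.855,   154.476],
       [    0.795,     0.316,     0.518, -1766.01 ],
       [    0.   ,     0.   ,     0.   ,     1.   ]])}
wrist {'fx': 336.5033538937183, 'fy': 336.5033538937183, 'cx': 256.11011815216654, 'cy': 189.41760630122792, 'T_tool_cam': array([[   0.   ,    0.969,    0.247,   65.358],
       [   1.   ,   -0.   ,   -0.   ,   -0.264],
       [  -0.   ,    0.247,   -0.969, -158.514],
       [   0.   ,    0.   ,    0.   ,    1.   ]])}
{'t': 0.1, 'joint_pos': array([-0.882,  0.359,  0.011, -0.   , -1.224, -0.288]), 'qvel': array([ 0.001, -0.002,  0.002,  0.002, -0.   , -0.002]), 'tau': array([ -0.003, -58.416,  29.375,   7.016,   0.01 ,  -0.   ]), 'tcp_pos': array([ 263.157, -621.13 ,  225.728]), 'eef_rot': array([-0.199,  0.98 ,  0.001, -0.   ]), 'contact_force': array([ 0.235, -0.38 ,  0.604]), 'moment': array([0.02 , 0.03 , 0.004]), 'finger_force': 0.0, 'width': 87.64483374077908}
```

View pics/top0.png

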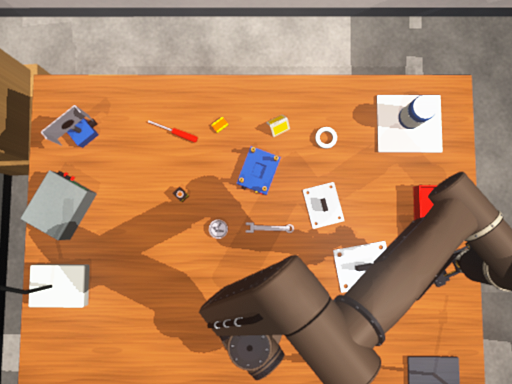

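View pics/scene0.png

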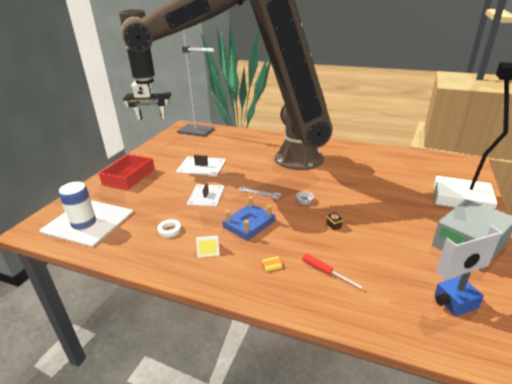

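```bash
cat > h.py <<'E'
from plant import bot
import cv2,numpy as np
from scipy.spatial.transform import Rotation as R
np.set_printoptions(precision=3,suppress=True)
def quat(yaw):  # tool down, tool x axis at angle yaw
    return np.array([np.cos(yaw/2),np.sin(yaw/2),0,0])
def view(name,st=None):
    c=bot.get_calibration(name)
    if name!="wrist": return c,np.array(c["view"])
    T=np.eye(4); T[:3,:3]=R.from_quat(st["eef_rot"]).as_matrix(); T[:3,3]=st["tcp_pos"]
    return c,np.linalg.inv(T@np.array(c["T_tool_cam"]))
def unproj(px,z,name,st=None):
    c,V=view(name,st); px=np.atleast_2d(px).astype(float); W=np.linalg.inv(V)
    d=np.c_[(px[:,0]-c["cx"])/c["fx"],-(px[:,1]-c["cy"])/c["fy"],-np.ones(len(px))]@W[:3,:3].T
    o=W[:3,3]; return o+d*((z-o[2])/d[:,2])[:,None]
def proj(P,name,st=None):
    c,V=view(name,st); p=np.atleast_2d(P)@V[:3,:3].T+V[:3,3]
    return np.c_[c["cx"]+c["fx"]*p[:,0]/-p[:,2],c["cy"]-c["fy"]*p[:,1]/-p[:,2]]
def snap(tag,name="wrist"):
    st=bot.read_state(); im=bot.camera(name)[:,:,::-1].copy()
    cv2.imwrite(f"pics/{tag}.png",im); np.save(f"pics/{tag}.npy",np.r_[st["tcp_pos"],st["eef_rot"]]); return st,im
def load(tag):
    a=np.load(f"pics/{tag}.npy"); return dict(tcp_pos=a[:3],eef_rot=a[3:]),cv2.imread(f"pics/{tag}.png")
E
python3 - <<'E'
from h import *
for n,p,z in(("chassis",(259,171),30),("module",(180,195),40),("cover",(323,205),4),("big",(360,265),4),("tape",(326,137),20),("dish",(218,229),22)):
    w=unproj(p,z,"top")[0]; print(n,w)
    print([ (d,None if (q:=bot.solve_ik([w[0],w[1],250],quat(np.radians(d)))) is None else q[[0,5]]) for d in range(0,360,45)])
im=cv2.imread("pics/top0.png")[110:300,160:400]
cv2.imwrite("pics/crop0.png",cv2.resize(im,None,fx=3,fy=3,interpolation=cv2.INTER_CUBIC))
E
```

```text
chassis [572.903 -29.575  30.   ]
[(0, array([0.289, 1.281])), (45, array([0.289, 2.067])), (90, array([0.289, 2.852])), (135, array([ 0.289, -2.646])), (180, array([ 0.289, -1.86 ])), (225, array([ 0.289, -1.075])), (270, array([ 0.289, -0.289])), (315, array([0.289, 0.496]))]
module [481.791 261.441  40.   ]
[(0, array([0.855, 0.716])), (45, array([0.855, 1.502])), (90, array([0.855, 2.287])), (135, None), (180, array([ 0.855, -2.425])), (225, array([ 0.855, -1.64 ])), (270, array([ 0.855, -0.855])), (315, array([ 0.855, -0.069]))]
cover [ 448.365 -270.043    4.   ]
[(0, array([-0.167,  1.738])), (45, array([-0.167,  2.523])), (90, array([-0.167, -2.975])), (135, array([-0.167, -2.189])), (180, array([-0.167, -1.404])), (225, array([-0.167, -0.618])), (270, array([-0.167,  0.167])), (315, array([-0.167,  0.952]))]
big [ 226.379 -404.098    4.   ]
[(0, array([-0.633,  2.204])), (45, array([-0.633,  2.989])), (90, array([-0.633, -2.508])), (135, array([-0.633, -1.723])), (180, array([-0.633, -0.938])), (225, array([-0.633, -0.152])), (270, array([-0.633,  0.633])), (315, array([-0.633,  1.419]))]
tape [ 703.918 -281.827   20.   ]
[(0, array([-0.125,  1.696])), (45, array([-0.125,  2.481])), (90, array([-0.125, -3.017])), (135, array([-0.125, -2.231])), (180, array([-0.125, -1.446])), (225, array([-0.125, -0.66 ])), (270, array([-0.125,  0.125])), (315, array([-0.125,  0.91 ]))]
dish [357.45  121.632  22.   ]
[(0, array([0.861, 0.71 ])), (45, array([0.861, 1.495])), (90, array([0.861, 2.281])), (135, None), (180, array([ 0.861, -2.432])), (225, array([ 0.861, -1.646])), (270, array([ 0.861, -0.861])), (315, array([ 0.861, -0.075]))]
```

View pics/crop0.png

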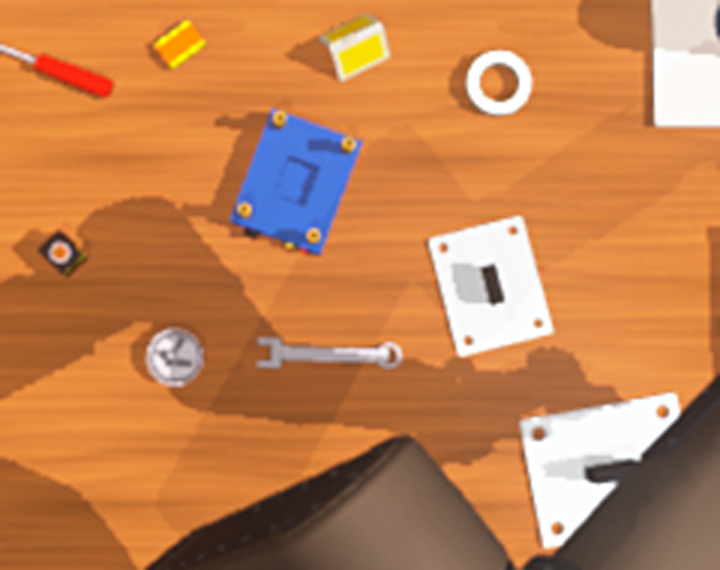

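Two white plates fit "cover": (323,205) about 33x39 px and (360,265) clearly larger, about 50 px and partly hidden by the arm. The crop shows the first is the smaller (~120x145 mm), so that is the one. In the crop, the blue chassis has its recess at (295,180) and standoffs at (279,118), (348,143), (313,234), (243,209). The module is at (62,252).

```bash
python3 - <<'E'
from h import *
def look(tag,c,yaw,z,off=10):
    u=np.array([np.cos(yaw),np.sin(yaw)])
    p=np.r_[np.array(c)+u*off,z]; bot.move_ptp(p,quat(yaw)); bot.pause(.3); return snap(tag)
look("cov",(448,-270),np.radians(14),240)
look("cha",(573,-30),np.radians(-21.6),280)
look("mod",(482,261),np.radians(20),220)
print(bot.read_state()["t"])
a=[cv2.imread(f"pics/{t}.png") for t in("cov","cha","mod")]
cv2.imwrite("pics/three.png",np.vstack([np.hstack([cv2.resize(x,(400,300)) for x in a[:2]]),np.hstack([cv2.resize(a[2],(400,300)),np.zeros((300,400,3),np.uint8)])]))
E
```

```text
5.35
```

View pics/three.png

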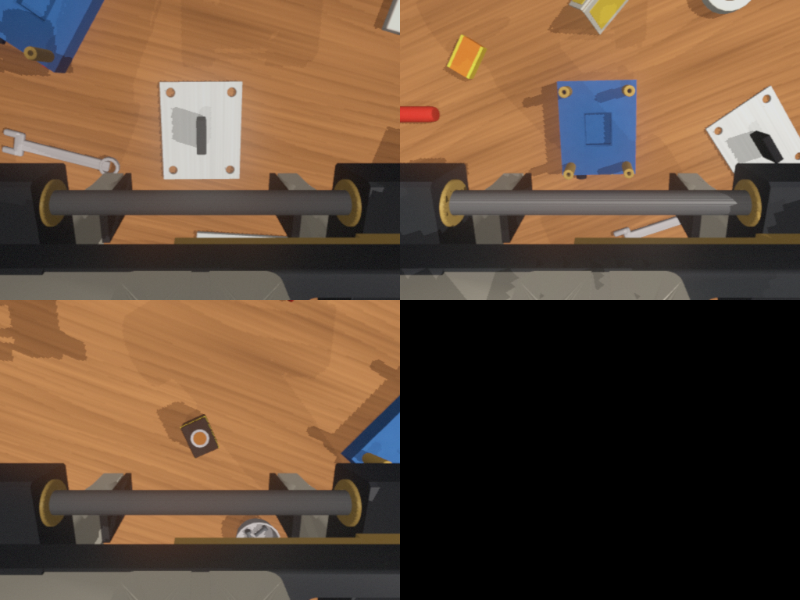

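```bash
python3 - <<'E'
from h import *
# cover
st,im=load("cov"); hsv=cv2.cvtColor(im,cv2.COLOR_BGR2HSV)
m=((hsv[...,1]<60)&(hsv[...,2]>120)).astype(np.uint8)*255; m[225:]=0
cs,h=cv2.findContours(m,cv2.RETR_CCOMP,cv2.CHAIN_APPROX_NONE)
for c,hh in zip(cs,h[0]):
    if hh[3]>=0 and 40<cv2.contourArea(c)<400:
        M=cv2.moments(c); p=(M["m10"]/M["m00"],M["m01"]/M["m00"]); print("hole",p,cv2.contourArea(c),unproj(p,4,"wrist",st)[0])
st,im2=load("cha"); hsv=cv2.cvtColor(im2,cv2.COLOR_BGR2HSV)
m=((hsv[...,0]>12)&(hsv[...,0]<32)&(hsv[...,1]>120)&(hsv[...,2]>60)).astype(np.uint8)*255
print(hsv[116,210],)
crops=[]
_,im3=load("mod")
for x,(a,b,w,hh) in((im,(195,95,125,140)),(im2,(185,90,140,150)),(im3,(215,135,80,70))):
    s=min(400/w,300/hh); c=cv2.resize(x[b:b+hh,a:a+w],None,fx=s,fy=s,interpolation=cv2.INTER_CUBIC); print(s)
    crops.append(np.pad(c,((0,300-c.shape[0]),(0,400-c.shape[1]),(0,0))))
cv2.imwrite("pics/crops.png",np.vstack([np.hstack(crops[:2]),np.hstack([crops[2],crops[0]*0])]))
E
```

```text
hole (221.20599250936328, 216.9494382022472) 89.0 [ 380.489 -242.698    4.   ]
hole (293.7552986512524, 216.34874759152214) 86.5 [ 402.887 -329.474    4.   ]
hole (217.67528735632183, 117.95258620689656) 116.0 [ 496.462 -212.845    4.   ]
hole (295.95454545454544, 117.3801652892562) 121.0 [ 518.763 -299.842    4.   ]
[ 7 62 74]
2.142857142857143
2.0
4.285714285714286
```

View pics/crops.png

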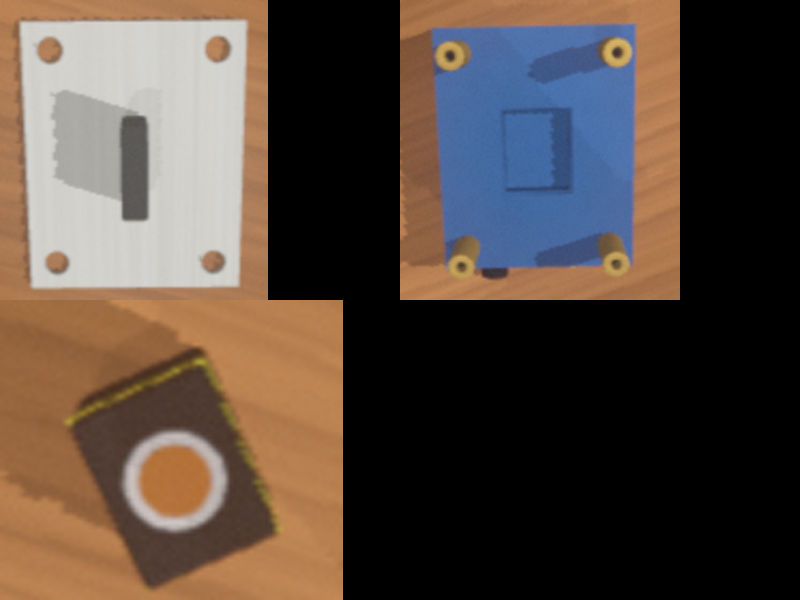

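```bash
python3 - <<'E'
from h import *
st,im=load("cha"); g=cv2.cvtColor(im,cv2.COLOR_BGR2GRAY).astype(float)
P=[]
for x,y in((210.5,117.5),(293.5,116),(293,222),(215.5,222.5)):
    x0,y0=int(round(x)),int(round(y)); w=np.clip(120-g[y0-3:y0+4,x0-3:x0+4],0,None)
    yy,xx=np.mgrid[-3:4,-3:4]; w[xx**2+yy**2>10]=0
    p=(x0+(w*xx).sum()/w.sum(),y0+(w*yy).sum()/w.sum()); P.append(p); print(p, g[y0,x0])
T=unproj(P,70,"wrist",st); print(T,T.mean(0))
d=lambda a,b:np.linalg.norm(a-b)
print(d(T[0],T[1]),d(T[1],T[2]),d(T[2],T[3]),d(T[3],T[0]))
l=T[0]+T[1]-T[2]-T[3]; s=T[0]+T[3]-T[1]-T[2]; print("yaw",np.degrees([np.arctan2(l[1],l[0]),np.arctan2(-s[0],s[1])]))
st,im=load("mod")
c=np.array([(70,122),(205,60),(277,231),(152,285),(174,181)])/4.2857+[215,135]
M=unproj(c,40,"wrist",st); print(M,M[:4].mean(0))
for a,b in((0,3),(1,2),(0,1),(3,2)): v=M[a]-M[b]; print(np.linalg.norm(v),np.degrees(np.arctan2(v[1],v[0])))
E
```

```text
(np.float64(209.67284623773173), np.float64(117.51472191930208)) 52.0
(np.float64(293.1137656427759), np.float64(115.83731513083049)) 64.0
(np.float64(292.52535496957404), np.float64(221.3813387423935)) 86.0
(np.float64(215.353515625), np.float64(222.73046875)) 68.0
[[649.2    -7.789  70.   ]
 [617.85  -91.525  70.   ]
 [505.822 -49.815  70.   ]
 [537.281  33.937  70.   ]] [577.538 -28.798  70.   ]
89.41273509972702 119.54034627735982 89.46474976091288 119.44371266152808
yaw [-20.434 -20.556]
[[490.717 290.018  40.   ]
 [515.497 264.947  40.   ]
 [482.512 234.226  40.   ]
 [459.365 258.105  40.   ]
 [485.656 261.899  40.   ]] [487.023 261.824  40.   ]
44.73646972966989 45.50776259010248
45.07574504301144 42.965246097383904
35.250614478814164 134.66636282738412
33.25714859386456 134.10776122677592
```

```bash
python3 - <<'E'
from h import *
yaw=np.radians(44.4); u=np.array([np.cos(yaw),np.sin(yaw)])
bot.move_ptp(np.r_[np.array([486,262])+10*u,250],quat(yaw)); bot.pause(.3)
st,im=snap("mod2"); hsv=cv2.cvtColor(im,cv2.COLOR_BGR2HSV)
p0=proj([486,262,40],"wrist",st)[0]; print("pred",p0)
x0,y0=p0.astype(int); r=25; s=hsv[y0-r:y0+r,x0-r:x0+r]; 
g=s[...,2].astype(float); dark=(s[...,2]<95)
# bright/amber window inside dark block: fill the dark blob's holes
cs,h=cv2.findContours(dark.astype(np.uint8),cv2.RETR_CCOMP,cv2.CHAIN_APPROX_NONE)
for c,hh in zip(cs,h[0]):
    A=cv2.contourArea(c)
    if A>60:
        M=cv2.moments(c); p=np.array([M["m10"]/A,M["m01"]/A])+[x0-r,y0-r]
        print(hh[3]>=0,A,p,unproj(p,40,"wrist",st)[0],cv2.minAreaRect(c))
print(st["tcp_pos"],st["t"])
cv2.imwrite("pics/m2.png",cv2.resize(im[y0-40:y0+40,x0-50:x0+50],None,fx=5,fy=5))
E
```

```text
pred [255.654 174.267]
False 1117.0 [255.403 172.877] [486.936 263.304  40.   ] ((25.5, 23.5), (39.0, 31.0), 90.0)
True 457.0 [255.478 173.958] [486.114 262.385  40.   ] ((25.500003814697266, 25.0), (23.33452033996582, 23.33452033996582), 45.0)
[492.995 268.797 249.509] 6.1333
```

```bash
python3 - <<'E'
from h import *
yaw=np.radians(44.4)
bot.line_to([486.1,262.4,60],velocity=200,ori=quat(yaw)); bot.line_to([486.1,262.4,16],velocity=80)
s=bot.read_state(); print(s["tcp_pos"],s["contact_force"])
bot.move_gripper(30,force=25); s=bot.read_state(); print(s["width"],s["finger_force"],s["contact_force"])
bot.line_to([486.1,262.4,150],velocity=150)
yc=np.radians(-20.5)
bot.move_ptp([577.5,-28.8,150],quat(yc)); bot.pause(.3)
s,im=snap("held"); print(s["tcp_pos"],s["width"],s["finger_force"],s["contact_force"],s["t"])
cv2.imwrite("pics/heldc.png",cv2.resize(im[100:300,150:370],None,fx=3,fy=3)[:600])
E
```

```text
[486.328 262.586  16.227] [0.079 0.152 0.321]
36.13115466187455 24.997244775295258 [-0.259 -0.193 -0.311]
[577.548 -27.897 150.084] 35.747836640737624 24.997205436229706 [ 0.148  0.598 -1.99 ] 11.3583
```

View pics/heldc.png

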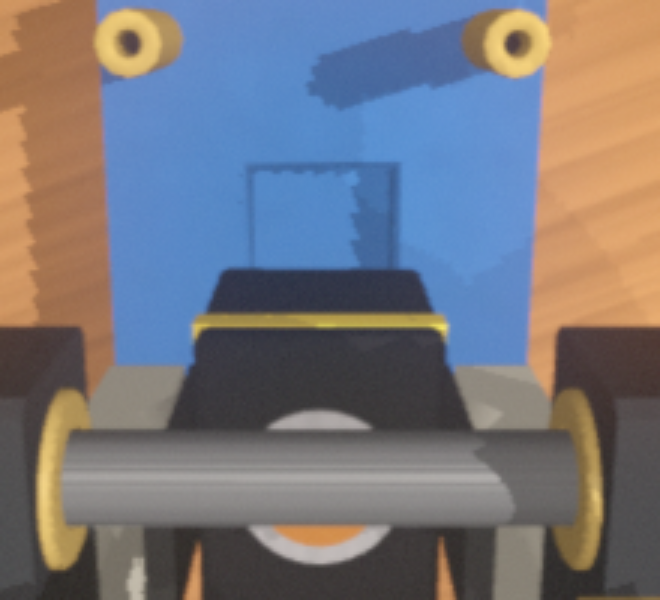

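```bash
python3 - <<'E'
from h import *
st,_=load("held"); yc=np.radians(-20.5); Rz=np.array([[np.cos(yc),np.sin(yc)],[-np.sin(yc),np.cos(yc)]])
f=lambda p,z,o:(Rz@(unproj((p[0]/3+150,p[1]/3+100),z,"wrist",st)[0][:2]-o))
o=st["tcp_pos"][:2]
print("recess vs tcp",[f(p,30,o) for p in((249,164),(400,164))],"thread",[f(p,70,o) for p in((130,42),(516,42))])
print("module bottom front",[f(p,134,o) for p in((222,270),(418,270))])
print("module top front",[f(p,174,o) for p in((196,331),(443,331))])
E
```

```text
recess vs tcp [array([25.666, 19.715]), array([ 25.747, -22.19 ])] thread [array([59.847, 43.985]), array([ 60.016, -45.079])]
module bottom front [array([22.028, 17.644]), array([ 22.096, -17.359])]
module top front [array([23.502, 17.539]), array([ 23.57, -17.  ])]
```

```bash
python3 - <<'E'
from h import *
tgt=np.array([577.7,-28.9]); cmd=tgt.copy()
for k in range(2):
    bot.line_to(np.r_[cmd,90-k*30],velocity=120); bot.pause(.25); e=bot.read_state()["tcp_pos"][:2]-tgt; print(e); cmd=cmd-e
f0=bot.read_state()["contact_force"]; z=60
while z>34.5:
    z=max(z-(4 if z>50 else 2),34.0); bot.line_to(np.r_[cmd,z],velocity=50); s=bot.read_state(); d=s["contact_force"]-f0
    if np.abs(d).max()>4: break
s=bot.read_state(); print(z,s["tcp_pos"],s["contact_force"]-f0,s["moment"],s["t"])
E
```

```text
[0.445 0.111]
[0.058 0.006]
34 [577.36  -28.978  34.019] [-0.972 -0.13   0.999] [-0.046  0.088  0.033] 15.4583
```

```bash
python3 - <<'E'
from h import *
bot.move_gripper(56); bot.pause(.3); s=bot.read_state(); print(s["width"],s["finger_force"],s["contact_force"])
p=s["tcp_pos"]; bot.line_to([p[0],p[1],150],velocity=150)
yc=np.radians(-20.5); u=np.array([np.cos(yc),np.sin(yc)])
bot.line_to(np.r_[np.array([577.5,-28.8])+10*u,280],velocity=250); bot.pause(.3)
st,im=snap("seated"); print(st["t"])
cv2.imwrite("pics/seatc.png",cv2.resize(im[95:245,185:325],None,fx=4,fy=4,interpolation=cv2.INTER_CUBIC))
E
```

```text
55.915644505989434 0.0 [-0.454  0.126 -0.581]
18.2583
```

View pics/seatc.png

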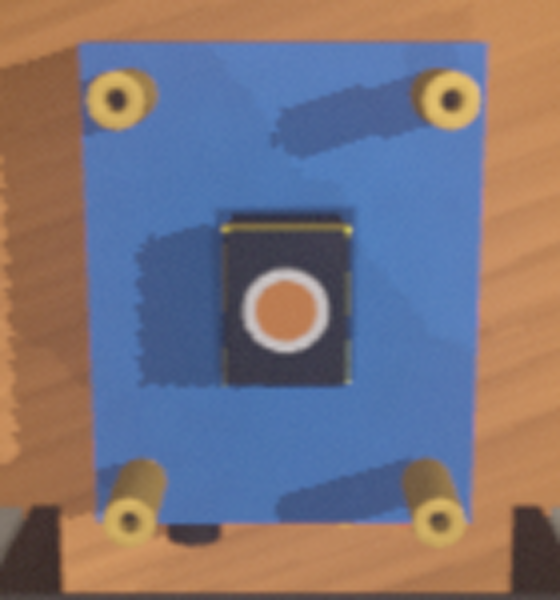

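```bash
cat >> h.py <<'E'
def dark(im,x,y,r=3,thr=120):
    g=cv2.cvtColor(im,cv2.COLOR_BGR2GRAY).astype(float); x0,y0=int(round(x)),int(round(y)); w=np.clip(thr-g[y0-r:y0+r+1,x0-r:x0+r+1],0,None)
    yy,xx=np.mgrid[-r:r+1,-r:r+1]; w[xx**2+yy**2>r*r+1]=0
    return x0+(w*xx).sum()/w.sum(),y0+(w*yy).sum()/w.sum()
E
python3 - <<'E'
from h import *
st,im=load("seated")
T=unproj([dark(im,x/4+185,y/4+95) for x,y in((117,99),(452,100),(438,521),(129,521))],70,"wrist",st); l=T[0]+T[1]-T[2]-T[3]
print("chassis",T.mean(0),np.degrees(np.arctan2(l[1],l[0])),"module",unproj((256.5,172.5),58,"wrist",st))
yaw=np.radians(14.45); c=np.array([449.65,-271.2])
bot.move_gripper(70)
bot.move_ptp(np.r_[c,120],quat(yaw)); bot.pause(.25); e=bot.read_state()["tcp_pos"][:2]-c; print(e); c=c-e
bot.line_to(np.r_[c,50],velocity=120); bot.line_to(np.r_[c,10],velocity=60); bot.pause(.2)
s=bot.read_state(); print(s["tcp_pos"],s["contact_force"])
bot.move_gripper(10,force=50); s=bot.read_state(); print(s["width"],s["finger_force"],s["contact_force"])
bot.line_to(np.r_[c,60],velocity=60); bot.line_to(np.r_[c,190],velocity=150)
bot.move_ptp([577.5,-28.8,190],quat(np.radians(-20.5))); bot.pause(.4)
s,im=snap("plate"); print(s["tcp_pos"],s["width"],s["finger_force"],s["contact_force"],s["moment"],s["t"])
cv2.imwrite("pics/platec.png",cv2.resize(im[90:290,120:390],None,fx=2.9,fy=2.9))
E
```

```text
chassis [577.776 -28.206  70.   ] -20.45689409890549 module [[576.911 -28.991  58.   ]]
[0.75  0.456]
[ 449.206 -271.708   10.379] [ 0.255 -0.443 -0.068]
14.17694651532962 49.999818205833435 [0.034 0.474 0.163]
[577.403 -29.327 190.118] 13.655475581136994 49.99930500984192 [ 0.003 -0.189 -1.937] [-0.002  0.148 -0.001] 26.4333
```

View pics/platec.png

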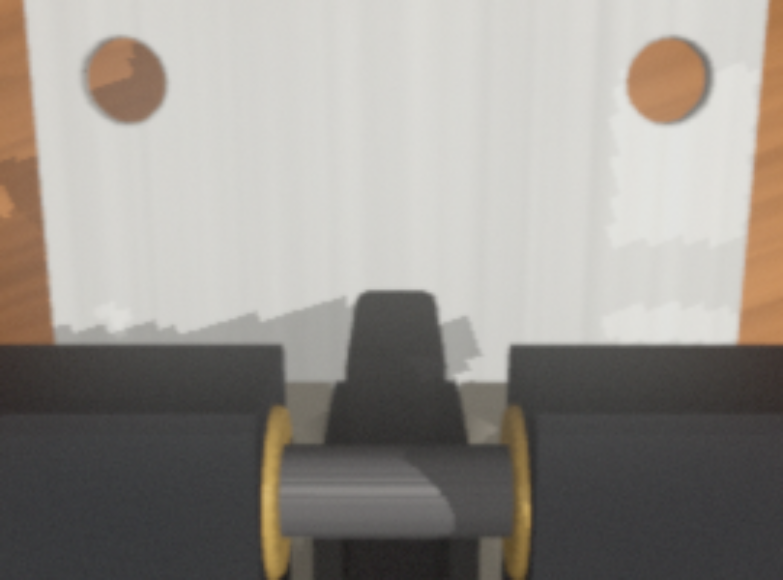

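```bash
python3 - <<'E'
from h import *
st,_=load("plate"); M=R.from_quat(st["eef_rot"]).as_matrix()
H=unproj([(125/2.9+120,80/2.9+90),(670/2.9+120,80/2.9+90)],st["tcp_pos"][2]-6.4,"wrist",st)
h=(H-st["tcp_pos"])@M; print(h, np.degrees(R.from_matrix(M).as_euler("ZYX")))
v=h[1]-h[0]; print("plate yaw in tool deg",np.degrees(np.arctan2(v[0],v[1])), np.linalg.norm(v))
E
```

```text
[[ 60.409 -45.021   6.414]
 [ 60.42   45.127   6.404]] [ -20.539   -0.009 -179.993]
plate yaw in tool deg 0.006734688220725868 90.14777452978768
```

```bash
python3 - <<'E'
from h import *
t=np.array([577.4,-28.4,140.]); c=t.copy()
for z in(140,105,91.5,91.5):
    c[2]+=z-t[2]; t[2]=z; bot.line_to(c,velocity=80 if z>100 else 30); bot.pause(.5)
    s=bot.read_state(); e=s["tcp_pos"]-t; print(s["tcp_pos"],s["contact_force"],s["finger_force"]); c-=e
s,im=snap("final"); print(s["t"])
cv2.imwrite("pics/finc.png",cv2.resize(im[90:290,120:390],None,fx=2.9,fy=2.9))
E
```

```text
[577.45  -28.395 140.138] [-0.444  0.542 -1.524] 49.99934792518616
[577.439 -28.383 105.049] [ 0.018 -0.391 -2.595] 49.99926745891571
[577.353 -28.382  91.384] [-1.053 -0.112 -2.307] 49.999324679374695
[577.365 -28.447  91.465] [ 0.493  0.056 -2.097] 49.999324679374695
30.7
```

View pics/finc.png

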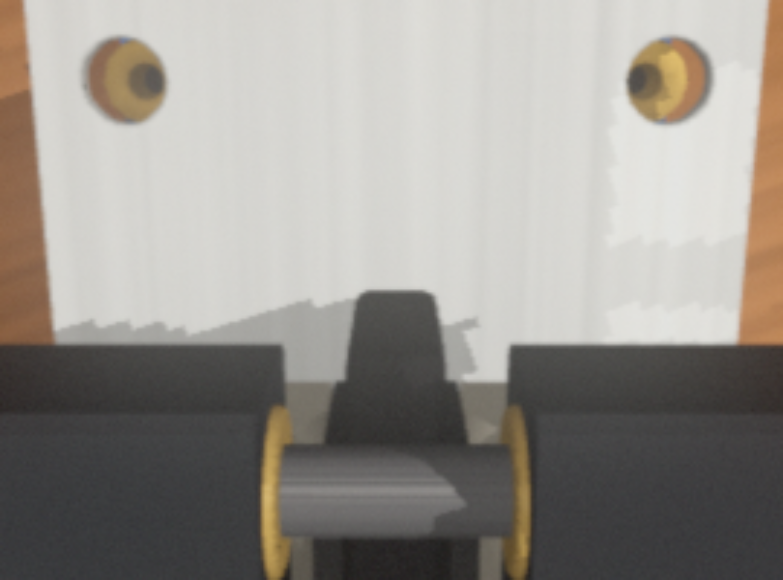

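Through the front holes the threads show at crop (148,79) and (645,78). They sit symmetrically inside the holes at (125,80) and (670,80), as parallax alone would give, so the plate is aligned.

```bash
python3 -c "
from h import *
print(bot.close_job())"
```

```text
the job is handed in; nothing more can be done
None
```

I handed the job in at about 31 s: the module is home in the recess and released, and the smaller cover plate is held level about 11 mm above the standoffs. Its holes measured about 1 mm or less off the threads, with no contact felt; the two rear holes were hidden by the gripper, and the judge returned no verdict.

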